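# Contact probe reading on a marked sherd

### The arm

A 6-joint arm with a two-finger parallel gripper is mounted at the origin on the work surface; the furniture and walls round the work are solid. World frame = base frame: x ahead of the robot, y to its left, z up, the work surface at z = 0. Lengths are in mm, angles in rad, forces in N, time in s.
With the tool pointing down it reaches from about 300 to 775 mm from the base axis. Payload 14.6 kg.
Tool frame: the origin (TCP) lies on the centre line of the jaws, within the pads' length; the fingertips stand 8 mm ahead of it and the grasp point (between the pads) lies 11 mm behind it; z points along the fingers, y is the line along which they close (so a half turn about z gives the same grasp; the last joint's range is limited). The gripper opens to 94 mm and grips with 3 to 60 N. Pads are 16 mm wide; open, the fingers measure 119 mm over their backs; the gripper's body (75 mm by 177 mm) begins 78 mm behind the grasp point.
Start: joints at [1.271, 0.3, 1.521, -0, 1.321, -0.067], TCP at [126.885, 535.154, 213.446] pointing down, gripper open.
Joint ranges: [-3.03, 3.03], [-0.79, 2.21], [0.23, 2.52], [-1.04, 4.18], [0, 3.07], [-2.55, 2.55]. Speed limits (rad/s): [2.22, 2.22, 2.57, 3.14, 3.14, 3.14].

### API

Orientations are given as [roll, pitch, yaw] about the fixed x, y, z axes, in that order (R = Rz(yaw) Ry(pitch) Rx(roll)).
In Python, from cell import manip gives the robot as it stands.
- The arm moves only by the tool jog_arm, never from a script. Its argument "rows" is one flat list of numbers, 7 for each row, row after row: the shift along the world's x, y, z in cm, then the turn, a rotation vector about the world's x, y, z in rad, then the closure, from 0 (fully open) to 1 (shut). In form: [dx, dy, dz, rx, ry, rz, fingers, dx, dy, dz, rx, ry, rz, fingers, ...]. A call has 1 to 20 rows; each row shifts and turns the commanded pose from where the row before left it; what a row does not reach is not made up. A row lasts 1/12 s, in which the tool goes at most 41.7 mm and 7.16 degrees, less where a joint would pass 70% of its speed; a pose out of reach is approached as far as the arm can. A call with a gripper value outside its range is refused whole. The fingers move at their own pace and stop on an object; "newtons" is the grip in N (left out, the last holds). Time passes only in rows, so rows that do not move let the fingers close. It gives the time, the measured TCP pose, the force, the opening and the grip force at its end, in the units of the state.
- manip.read_state(): the state, without advancing time (a new reading comes with each control period).
- manip.camera(name): name is "side" or "top"; returns (picture, depth): 400x640x3 uint8, blue, green, red; 400x640 float32, mm along the optical axis (not along the pixel's ray), 0 where there is no reading.
- manip.camera_model(name): a dict with "K" (3x3 intrinsics, pixels), "R" (3x3) and "t" (3): a world point X has camera coordinates R X + t. Camera axes: x right, y down, z forward; pixel columns grow to the right and rows downward; lengths in mm; the calibration is good to about 2 mm. A picture is of the moment at which its call begins. camera_model takes no time and is no camera call.
- manip.sign_off(): hands the job in; it is judged then, once.
The state is a dict: "clock": time; "joints": joint angles; "qd": joint speeds; "effort": joint torques, N m; "eef_pos": TCP position; "eef_rot": TCP orientation; "wrist_force": force on the tool from outside, world axes, zero at the start; "moment": the same for the moment, N m; "finger_gap": finger opening in mm; "finger_force": force on a finger pad.
Only numpy, scipy, OpenCV 4.12 (cv2) and the standard library are available. Lean on these libraries where they do the work, as an engineer would, in place of code of your own. Each camera call takes 0.05 s, during which the arm holds its last target. There are 200 camera calls.

### The job

Take the hand-held contact probe out of its stand and first check it on the white reference tile: upright, its sprung nose set on the middle of the tile and pressed gently about half-way in, for half a second. Then set the nose on the blue dot of the sloping sherd, with the probe square to the sherd's face and the nose again pressed gently about half-way in, and finish like that: the program ends while the gripper still holds the probe on the dot. Do not touch the sherd with the yellow dot, and leave the tape roll, the beaker and the glue tube where they are.

Things in the scene. Friction and masses are not known exactly. Their poses are not given: they have to be found in the camera images.
- probe: White hand-held contact probe, 144 mm long, 0.12 to 0.22 kg, standing loosely upright in the stand's tube; lift it 90 mm straight up to clear. Origin on its axis at the lower end of its cone, z up along the axis. Above it: barrel 28 mm in diameter, black flange (39 mm, z 70 to 75 mm) that sits on the tube's rim, head to grip, z 75 to 130 mm, 34 mm along x, 24 mm across its flat faces (+y, -y).
- probe_grip (a point): Point on the probe's axis in the middle of the flat-sided head, 105 mm above the probe's origin, 25 mm below its top; 119 mm from the tip of the nose when that is out, 114 mm when it is half in. Axes as the probe's. In the stand it is 139 mm above the table.
- nose (a joint): How far the probe's sprung steel nose is pressed in, m: 0 out, 0.010 fully in (hard stop). The spring takes about 1 N to start, 2.5 N at half-way (0.005), 4 N fully in.
- nose_tip (a point): Lowest point of the nose's round tip (7 mm in diameter), on the probe's axis; 14 mm below the probe's origin when out.
- stand: Fixed stand of the probe: black round foot 84 mm in diameter with an upright grey tube, outside about 45 mm, bore 32 mm, rim 104 mm above the table. Origin under its centre, z up.
- tile_top (a point): Centre of the upper face of the white reference tile, 24 mm above the table, z up. The tile is a level glazed disc 44 mm in diameter, in a fixed black round holder 68 mm in diameter.
- tile: The same tile with its holder, fixed. Origin under its centre on the table, z up.
- blue_dot (a point): Centre of the blue dot (16 mm in diameter) on a red and tan pottery sherd, 86 x 98 mm, about 58 mm above the table; z square out of the sherd's face (25 degrees from vertical), x up the slope. The sherd is fixed on the cork face of a small fixed wooden rest, foot 104 x 110 mm, top edge about 70 mm high, low edge with two brass pins roughly towards the robot.
- yellow_dot (a point): Centre of the yellow dot on the other sherd (88 x 98 mm), on a rest of the same kind, axes alike. The two rests may stand either way round.
- sherd_blue: The sherd with the blue dot, fixed. Origin in the middle of its underside, 13 mm under the dot; axes as the dot's.
- sherd_yellow: The sherd with the yellow dot, fixed. Origin in the middle of its underside, 13 mm under its dot; not to be touched.
- tape_roll: Loose roll of masking tape lying flat, 104 mm in diameter, 25 mm high, near the back. Origin under its centre. Bystander.
- amber_beaker: Loose small clear beaker, 62 mm in diameter, 78 mm high, at the left. Origin under its centre. Bystander.
- glue_tube: Loose small grey glue tube with a green cap, 18 x 80 x 12 mm, lying behind the tile. Origin under its centre. Bystander.

How it is judged:
By the outcome, as a careful person would: the job done as asked, in the order asked, and still so for the second after the job is handed in, while the arm keeps its last pose, push and grip.
It also fails if it takes over 51 s, if anything falls off the work surface, if the arm or the gripper's body presses on something with over 40 N, if the wrist force passes 120 N, or if a joint passes its speed limit or range.

## Working session

There is one attempt and no reset: what is moved stays moved. The work goes in short steps, Python scripts to look and compute and a tool call to move; the robot and the scene stay as the last step left them, time stands still between calls to the robot, and variables do not carry over. Pictures are saved under pics/ and viewed, at most 10 in all, crops included, and the job is handed in when it is done.

Besides the shell and the picture viewer there is one more tool, called after "Request:" as name(argument=value, ...), one argument or row to a line, values as JSON. jog_arm: Moves the arm, as the interface text tells. Its arguments: {"type":"object","properties":{"rows":{"type":"array"},"newtons":{"type":"number"}},"required":["rows"]}

```bash
mkdir -p pics; cat > h.py <<'E'
import numpy as np, cv2
from cell import manip
def snap(n):
    im,d=manip.camera(n); m=manip.camera_model(n)
    K,R,t=[np.array(m[k],float) for k in "KRt"]
    v,u=np.mgrid[0:400,0:640]
    c=np.stack([(u-K[0,2])/K[0,0]*d,(v-K[1,2])/K[1,1]*d,d],-1)
    W=(c-t.reshape(3))@R   # R^T(c-t)
    W[d==0]=np.nan
    return im,d,W
E
python3 - <<'E'
from h import *
for n in("top","side"):
    im,d,W=snap(n); cv2.imwrite(f"pics/{n}0.png",im); np.savez(f"{n}0.npz",im=im,W=W)
    m=manip.camera_model(n); print(n,m)
print(manip.read_state())
E
```

```text
top {'K': array([[409.40075699,   0.        , 325.49867586],
       [  0.        , 409.40075699, 200.66144877],
       [  0.        ,   0.        ,   1.        ]]), 'R': array([[ 4.21501058e-02, -9.99110884e-01,  8.99649650e-04],
       [-9.78378875e-01, -4.14579236e-02, -2.02622844e-01],
       [ 2.02479986e-01,  7.66037610e-03, -9.79256439e-01]]), 't': array([  26.97283081,  625.99670524, 1247.73702849])}
side {'K': array([[492.62998573,   0.        , 325.34640338],
       [  0.        , 492.62998573, 203.51096228],
       [  0.        ,   0.        ,   1.        ]]), 'R': array([[-0.99769126, -0.06651814,  0.01369288],
       [-0.04679793,  0.52726519, -0.84841109],
       [ 0.04921495, -0.84709312, -0.52916078]]), 't': array([ 594.46706357,   73.25372551, 1551.74659766])}
{'clock': 0.1, 'joints': array([ 1.27141946e+00,  3.00395481e-01,  1.52150888e+00, -7.60226472e-07,
        1.32069295e+00, -6.65987049e-02]), 'qd': array([-3.81127725e-05, -1.63449475e-03, -3.46551026e-04, -1.87642176e-04,
        1.69356472e-03,  1.81531301e-05]), 'effort': array([-1.93519591e-03, -5.32642686e+01, -3.53278506e+01,  7.08203344e-02,
        2.36076565e-02, -7.61074489e-05]), 'eef_pos': array([126.81173241, 534.95326617, 212.95834753]), 'eef_rot': array([-3.14059018e+00, -6.61246202e-05,  2.90881465e+00]), 'wrist_force': array([0.03063084, 0.04617768, 0.1354118 ]), 'moment': array([ 0.01477818, -0.05820298, -0.02955179]), 'finger_force': 0.0, 'finger_gap': 93.92814797317115}
```

View pics/top0.png

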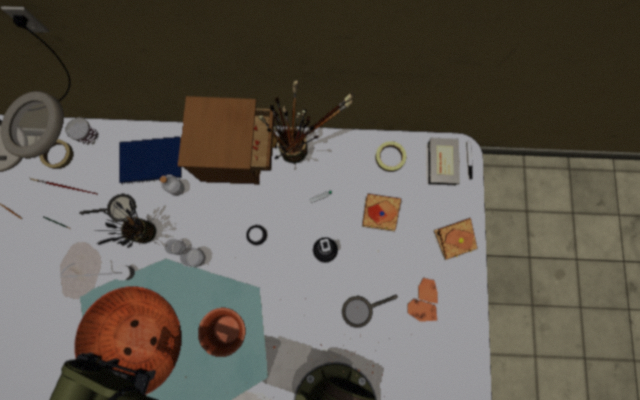

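View pics/side0.png

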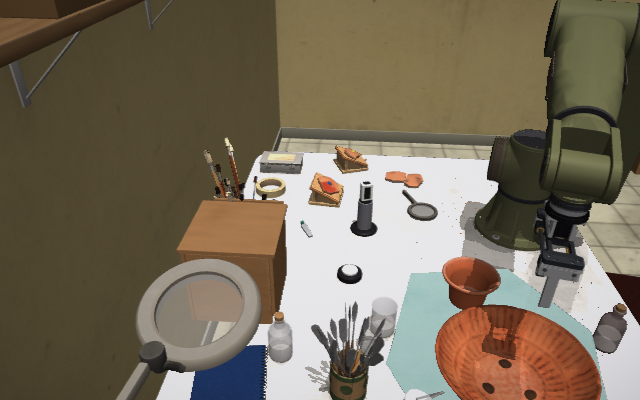

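The top view shows the tile at (257,235), the probe and stand at (325,247), the blue dot at (380,213) and the yellow dot at (460,240). The side view has the probe at (365,200), the tile at (349,272) and the blue sherd at (327,188). Next I'll measure these.

```bash
python3 - <<'E'
from h import *
np.set_printoptions(precision=1,suppress=True)
for n,boxes in {"top":dict(tile=(240,218,275,252),probe=(305,230,345,268),blue=(355,188,408,238),glue=(305,185,338,208)),"side":dict(tile=(332,258,366,288),probe=(345,175,382,240),blue=(305,170,347,210))}.items():
    z=np.load(f"{n}0.npz"); im,W=z["im"],z["W"]; hsv=cv2.cvtColor(im,cv2.COLOR_BGR2HSV)
    for k,(a,b,c,e) in boxes.items():
        w=W[b:e,a:c].reshape(-1,3); h=hsv[b:e,a:c].reshape(-1,3).astype(int)
        ok=~np.isnan(w[:,0])
        print(n,k,"zrange",np.nanpercentile(w[:,2],[1,50,99]))
        if k=="tile":
            s=ok&(h[:,2]>130)&(w[:,2]>15)&(w[:,2]<32); print(" tile",w[s].mean(0),np.ptp(w[s],0),s.sum())
            s=ok&(w[:,2]>10)&(w[:,2]<35); print(" hold",(w[s].min(0)+w[s].max(0))/2,np.ptp(w[s],0))
        if k=="probe":
            s=ok&(w[:,2]>155)&(w[:,2]<172); print(" top",w[s].mean(0),s.sum())
            if s.sum()>8: print(cv2.minAreaRect(w[s][:,:2].astype(np.float32)))
            s=ok&(w[:,2]>120)&(w[:,2]<150); print(" head",np.median(w[s],0),s.sum())
            s=ok&(w[:,2]>5)&(w[:,2]<20); print(" foot",(w[s].min(0)+w[s].max(0))/2,np.ptp(w[s],0))
        if k=="blue":
            s=ok&(h[:,0]>100)&(h[:,0]<135)&(h[:,1]>110)&(w[:,2]>40); print(" dot",w[s].mean(0),s.sum())
            c0=w[s].mean(0)
            s=ok&(np.linalg.norm(w-c0,axis=1)<32); q=w[s]; 
            A=np.c_[q[:,:2],np.ones(len(q))]; 
            for _ in range(4):
                p=np.linalg.lstsq(A,q[:,2],rcond=None)[0]; r=np.abs(A@p-q[:,2]); A,q=A[r<4],q[r<4]
            nn=np.array([-p[0],-p[1],1]);nn/=np.linalg.norm(nn); print(" n",nn,np.degrees(np.arccos(nn[2])),np.degrees(np.arctan2(nn[1],nn[0])),"z at dot",p@[*c0[:2],1],len(q))
    print(n)
z=np.load("top0.npz");s=np.load("side0.npz")
A=cv2.resize(z["im"][180:275,235:420],None,fx=4,fy=4,interpolation=2)
B=cv2.resize(s["im"][165:290,290:390],None,fx=4,fy=4,interpolation=2)
o=np.zeros((500,400+740,3),np.uint8);o[:380,:740]=A;o[:500,740:]=B
cv2.imwrite("pics/z0.png",cv2.resize(o,(800,350)))
E
```

```text
top tile zrange [-6.3  1.6 27.5]
 tile [512.  276.7  24.3] [35.9 37.3 13.4] 108
 hold [512.3 276.2  20.7] [63.  66.1 21.3]
top probe zrange [ -5.8   2.1 167.1]
 top [473.9  49.  164.3] 100
((474.2287902832031, 48.89411544799805), (33.91239929199219, 23.92566680908203), 16.400110244750977)
 head [457.7  47.9 132. ] 7
 foot [477.9  49.9  10.6] [123.7 130.3  11.2]
top blue zrange [-5.8  3.9 70.9]
 dot [ 592.4 -126.3   60.5] 7
 n [-0.4  0.   0.9] 26.143408469166914 174.51332196120157 z at dot 56.58919950437459 231
top glue zrange [-6.5  1.  12.6]
top
side tile zrange [-4.2  1.3 25.8]
 tile [512.5 279.8  23. ] [40.7 54.5 12.3] 148
 hold [512.1 282.4  18.9] [62.8 70.3 17.7]
side probe zrange [ -4.9   1.2 163.4]
 top [474.1  55.7 161.6] 73
((473.11395263671875, 53.756282806396484), (37.523101806640625, 28.090778350830078), 24.78805160522461)
 head [473.4  61.3 134.9] 115
 foot [478.2 -87.   12.5] [108.  397.2  15. ]
side blue zrange [-4.9  6.7 68.6]
 dot [ 592.5 -122.6   59.2] 6
 n [-0.4  0.1  0.9] 25.49180044194185 172.17303096218134 z at dot 56.37933123776844 130
side
```

View pics/z0.png

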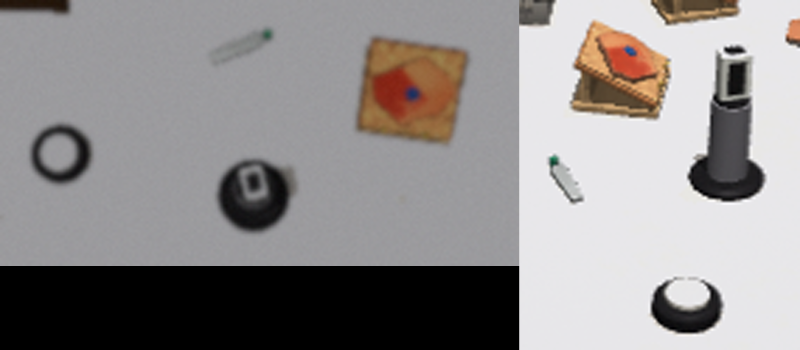

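Zoomed, the tile, the probe head (long axis about 16° from x towards y) and the blue dot all show clearly, and the top picture is blurry. I'll refine the positions with rays onto known heights.

```bash
cat >> h.py <<'E'
def ray(n,u,v,z):
    m=manip.camera_model(n);K,R,t=[np.array(m[k],float) for k in "KRt"]
    d=R.T@np.linalg.solve(K,[u,v,1.]);c=-R.T@t.reshape(3)
    return c+d*(z-c[2])/d[2]
def proj(n,X):
    m=manip.camera_model(n);K,R,t=[np.array(m[k],float) for k in "KRt"]
    p=K@(R@np.asarray(X,float)+t.reshape(3)); return p[:2]/p[2]
def blob(wt,off):
    v,u=np.mgrid[0:wt.shape[0],0:wt.shape[1]]; return (u*wt).sum()/wt.sum()+off[0],(v*wt).sum()/wt.sum()+off[1]
E
python3 - <<'E'
from h import *
np.set_printoptions(precision=1,suppress=True)
B={"top":dict(tile=(247,225,267,245),blue=(372,205,389,221),yel=(450,230,470,250)),"side":dict(tile=(338,260,361,281),blue=(320,180,334,192))}
for n in B:
    im=np.load(f"{n}0.npz")["im"].astype(float)
    for k,(a,b,c,e) in B[n].items():
        p=im[b:e,a:c]
        if k=="tile":
            g=p.mean(2); lo,hi=g.min(),np.percentile(g,95); m=(g>(lo+hi)/2).astype(np.uint8)
            nl,L,st,ce=cv2.connectedComponentsWithStats(m); i=L[L.shape[0]//2,L.shape[1]//2]; m=(L==i)
            u,v=blob(m*1.,(a,b)); print(n,k,u,v,m.sum(),ray(n,u,v,24))
        elif k=="blue":
            w=np.clip(p[...,0]-p[...,2]+20,0,None); u,v=blob(w,(a,b)); print(n,k,u,v,(w>0).sum(),ray(n,u,v,58))
        else:
            print(n,k,ray(n,460,240,58))
E
```

```text
top tile 255.3972602739726 234.06849315068493 146 [512.2 276.6  24. ]
top blue 381.5419161676647 213.1377245508982 16 [ 592.4 -127.4   58. ]
top yel [ 516.8 -376.2   58. ]
side tile 349.1737588652482 266.20567375886526 282 [513.5 268.   24. ]
side blue 328.93051771117166 182.79564032697547 9 [ 592.9 -125.1   58. ]
```

Request:
jog_arm(
  rows=[1.5,-3,1,0,0,0.05,0,2.3,-3.3,0.3,0,0,0.05,0,2.3,-3.3,0,0,0,0.05,0,2.3,-3.3,0,0,0,0.05,0,2.3,-3.3,0,0,0,0.05,0,2.3,-3.3,0,0,0,0.05,0,2.3,-3.3,0,0,0,0.05,0,2.3,-3.3,0,0,0,0.05,0,2.3,-3.3,0,0,0,0.05,0,2.3,-3.3,0,0,0,0.068,0,2.3,-3.3,0,0,0,0,0,2.3,-3.3,0,0,0,0,0,2.3,-3.3,0,0,0,0,0,2.3,-3.3,0,0,0,0,0,1.6,-2.3,0,0,0,0,0,0,0,0,0,0,0,0,0,0,0,0,0,0,0],
)

```text
clock: 1.52
eef_pos: [457.0, 52.3, 225.9]
eef_rot: [3.141, -0.001, -2.859]
wrist_force: [-0.4, 1.4, -0.5]
finger_gap: 94.0
finger_force: 0.0
```

```bash
python3 - <<'E'
from h import *
np.set_printoptions(precision=1,suppress=True)
im=np.load("side0.npz")["im"].astype(float)
g=im.mean(2); p=g[256:290,328:370]
print(p[:,::2].astype(int))
p=im[180:196,318:338]; print((p[...,0]-p[...,2]).astype(int))
z=manip.read_state(); print(z["eef_pos"])
i2,d,W=snap("side")
cv2.imwrite("pics/s1.png",cv2.resize(i2[110:250,290:460],None,fx=4,fy=4,interpolation=2))
E
```

```text
[[232 231 231 231 231 231 231 230 231 231 231 231 232 232 232 231 231 232
  231 231 232]
 [232 232 231 232 231 232 230 230 230 232 232 232 231 232 231 232 232 231
  232 231 232]
 [231 232 230 231 231 232 231 231 231 231 231 232 232 232 231 231 231 231
  231 232 232]
 [232 231 231 230 231 232 232 231 232 231 231 231 231 232 232 232 231 230
  231 231 231]
 [231 231 232 231 231 231 231 231 232 231 231 231 231 231 232 232 232 232
  232 231 232]
 [230 231 232 231 231 231 232 231 231 231 231 231 231 232 231 231 231 232
  231 231 231]
 [232 232 231 231 231 231 232 231 231 231 232 232 232 231 231 232 231 231
  231 231 231]
 [232 232 231 231 231 231 232 232 230 232 231 232 231 232 232 232 231 231
  232 231 232]
 [231 231 232 232 231 231 232 232 223 175 197 186 180 231 231 231 232 231
  231 232 232]
 [231 231 232 231 231 231 232 133 150 231 230 230 230 177 195 231 231 231
  232 231 231]
 [231 231 231 231 231 232 222  64 230 230 230 231 231 230  84 195 232 231
  231 231 231]
 [231 232 231 231 231 224  40 125 231 231 231 231 231 231 221  64 231 231
  231 231 230]
 [232 231 231 231 232 170  32 19
[... 2927 characters left out ...]
3 -152 -149 -150
  -150 -148 -147 -144 -142 -129]
 [-109 -114 -115 -109  -54  -82 -111 -121 -143 -147 -155 -156 -152 -150
  -151 -149 -147 -145 -139 -129]
 [ -88  -64 -105 -109  -90  -55  -50  -63  -69 -113 -148 -154 -151 -147
  -146 -143 -133 -125 -111  -88]
 [ -70  -98  -80  -62  -98  -62  -49  -57  -49  -57  -77 -106 -139 -131
  -125  -74  -58  -44  -42  -40]
 [ -49  -60  -73 -104  -91  -62 -105 -111  -87  -52  -53  -48  -51  -41
   -42  -43  -52  -86  -98 -103]
 [ -35  -42  -53  -62  -75 -107  -93  -71 -112 -112  -96  -80  -43  -55
   -91 -108 -110 -110 -112 -112]
 [ -38  -35  -37  -43  -55  -67  -82 -116  -95  -72  -99 -107 -108 -111
  -111 -113 -114 -114 -113 -112]]
[457.   52.3 225.9]
```

View pics/s1.png

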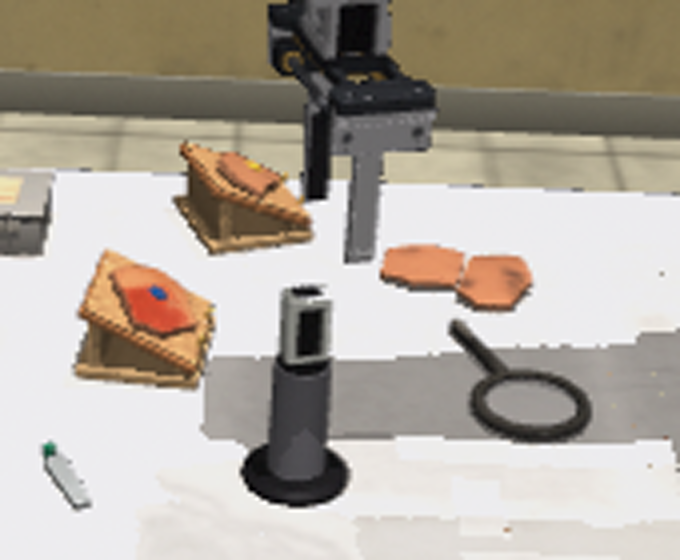

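```bash
python3 - <<'E'
from h import *
np.set_printoptions(precision=1,suppress=True)
print(ray("side",349.7,269,24), ray("side",349.7,270,24),ray("side",329.2,182.9,58))
# probe: flange/stand axis; head top silhouette in side: columns
im=np.load("side0.npz")["im"]; g=im.mean(2)
for r in (182,184,190,196,205,212): print(r,g[r,352:380].astype(int))
for z in (164,130,109,90,60): print(z,proj("side",(474,49,z)),proj("side",(474,52,z)))
t=np.load("top0.npz")["im"].mean(2); print(t[234:262:2,310:344].astype(int))
print(proj("top",(474,49,164)),proj("top",(474,49,0)))
E
```

```text
[511.8 279.7  24. ] [511.7 283.9  24. ] [ 592.  -124.4   58. ]
182 [232 232 232 232 231 232 232 230 221 232 221  38  43  34  39  35  37  84
 194 232 232 232 232 232 231 232 232 232]
184 [232 232 232 232 232 232 232 226 156 141 232 228 183 133 137 183 193 231
 231 232 231 232 232 232 231 232 232 232]
190 [232 232 232 232 232 232 232 223  87  98 143 155 113  15  18  18  17  19
  67 155 167 232 232 232 232 232 232 232]
196 [232 232 232 232 232 232 229 189  86  99 149 145  47  17  17  17  16  38
  99 158 192 231 231 231 232 232 232 232]
205 [232 232 232 232 232 223  89  52  59  66  70  73  77  78  78  78  78  77
  74  77 139 232 231 231 230 230 231 230]
212 [232 232 232 232 228 176  49  57  63  67  71  74  75  78  78  79  78  75
  71  85 164 231 231 231 231 230 231 231]
164 [366.4 182.3] [366.4 182.8]
130 [365.7 192.3] [365.7 192.8]
109 [365.3 198.3] [365.3 198.8]
90 [365.  203.7] [365.  204.2]
60 [364.4 212. ] [364.4 212.6]
[[156 158 155 155 156 156 156 156 155 156 155 154 156 157 154 155 153 156
  158 156 156 155 155 155 155 156 157 155 156 156 155 155 152 156]
 [155 156 155 155 155 15
[... 1137 characters left out ...]
  22  36  48  56  57  63  64  65  61  52
   47  45  38  27  17  16  11  14  28  79 129 152 156 155 155 155]
 [154 153 139 100  53  24  20  21  16  22  22  32  38  42  43  42  44  39
   32  27  21  17  21  23  19  24  57 106 141 153 155 154 157 154]
 [155 156 153 138 100  57  28  19  18  18  20  20  19  20  22  23  23  20
   21  24  25  22  22  17  28  57 101 139 151 153 156 155 155 155]
 [156 153 152 154 144 124  87  48  25  18  17  16  16  18  20  18  19  20
   19  18  20  22  23  47  87 124 145 154 155 155 157 155 154 158]
 [155 155 156 156 155 153 144 122  94  62  39  25  22  19  17  19  19  19
   24  27  46  71  96 124 145 154 154 155 155 155 154 155 153 155]]
[324.9 244.6] [324.9 249.5]
```

Request:
jog_arm(
  rows=[1.7,-0.2,0,0,0,0,0,0,0,-2,0,0,0,0,0,0,-2,0,0,0,0,0,0,-2,0,0,0,0,0,0,-2,0,0,0,0,0,0,-1.8,0,0,0,0,0,0,0,0,0,0,0,0,0,0,0,0,0,0],
)

```text
clock: 2.23
eef_pos: [473.3, 52.1, 128.6]
eef_rot: [3.141, -0.001, -2.855]
wrist_force: [-0.2, -0.8, 0.9]
finger_gap: 94.0
finger_force: 0.0
```

Request:
jog_arm(
  rows=[0,0,0,0,0,0,0.8,0,0,0,0,0,0,0.8,0,0,0,0,0,0,0.8,0,0,0,0,0,0,0.8,0,0,0,0,0,0,0.8,0,0,0,0,0,0,0.8,0,0,0,0,0,0,0.8,0,0,0,0,0,0,0.8,0,0,0,0,0,0,0.8,0,0,0,0,0,0,0.8],
  newtons=30,
)

```text
clock: 3.07
eef_pos: [473.9, 51.1, 128.5]
eef_rot: [-3.142, 0.0, -2.856]
wrist_force: [-0.1, 0.3, -0.7]
finger_gap: 31.1
finger_force: 0.0
```

Request:
jog_arm(
  rows=[0,0,0,0,0,0,1,0,0,0,0,0,0,1,0,0,0,0,0,0,1,0,0,0,0,0,0,1,0,0,0,0,0,0,1,0,0,0,0,0,0,1],
)

```text
clock: 3.57
eef_pos: [473.9, 51.1, 128.4]
eef_rot: [-3.141, 0.0, -2.856]
wrist_force: [0.8, -1.2, 0.6]
finger_gap: 23.8
finger_force: 30.0
```

Request:
jog_arm(
  rows=[0,0,0.5,0,0,0,1,0,0,1,0,0,0,1,0,0,1,0,0,0,1,0,0,1,0,0,0,1,0,0,1,0,0,0,1,0,0,1,0,0,0,1,0,0,1,0,0,0,1,0,0,1,0,0,0,1,0,0,1,0,0,0,1,0,0,1,0,0,0,1,0,0,1,0,0,0,1,0,0,0.5,0,0,0,1,0,0,0,0,0,0,1,0,0,0,0,0,0,1],
)

```text
clock: 4.73
eef_pos: [473.9, 51.1, 238.4]
eef_rot: [3.142, 0.0, -2.856]
wrist_force: [0.0, 0.2, -2.4]
finger_gap: 23.5
finger_force: 30.0
```

```bash
python3 - <<'E'
from h import *
np.set_printoptions(precision=3,suppress=True)
s=manip.read_state(); print(s["eef_pos"],s["eef_rot"],s["wrist_force"],s["moment"],s["finger_gap"])
im,d,W=snap("side")
np.savez("side1.npz",im=im,W=W)
e=s["eef_pos"]
for dz in (36,11,-19,-24,-60,-94,-108): print(dz,proj("side",e+[0,0,dz]))
cv2.imwrite("pics/s2.png",cv2.resize(im[95:245,300:440],None,fx=4,fy=4,interpolation=cv2.INTER_NEAREST))
E
```

```text
[473.862  51.146 238.381] [ 3.142  0.    -2.856] [ 0.034  0.197 -2.36 ] [-0.044  0.003 -0.042] 23.521902173280544
36 [368.711 148.532]
11 [368.181 156.517]
-19 [367.557 165.901]
-24 [367.455 167.444]
-60 [366.728 178.39 ]
-94 [366.059 188.465]
-108 [365.788 192.542]
```

View pics/s2.png

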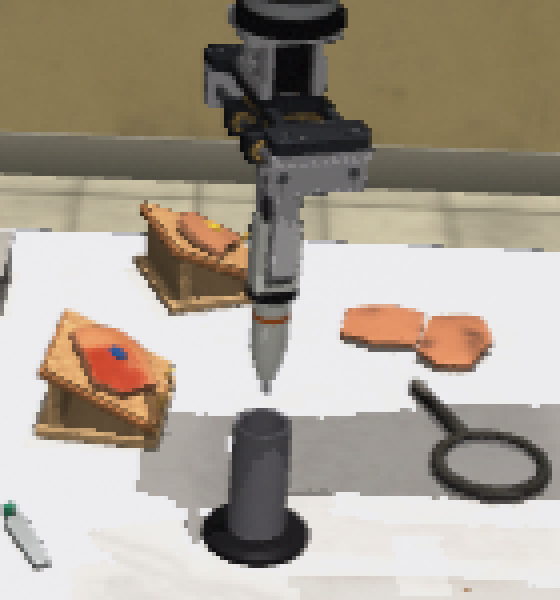

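The probe hangs upright from the gripper with its nose tip at about (366.5,193), close to the predicted (365.8,192.5). Next is moving above the tile.

Request:
jog_arm(
  rows=[0.2,1,0,0,0,0,1,0.4,2.1,0,0,0,0,1,0.4,2.1,0,0,0,0,1,0.4,2.5,0,0,0,0,1,0.4,2.5,0,0,0,0,1,0.4,2.5,0,0,0,0,1,0.4,2.5,0,0,0,0,1,0.4,2.5,0,0,0,0,1,0.4,2.5,0,0,0,0,1,0.3,1.5,0,0,0,0,1,0.1,1,0,0,0,0,1,0,0,-1.5,0,0,0,1,0,0,-1.5,0,0,0,1,0,0,-1.5,0,0,0,1,0,0,-1.5,0,0,0,1,0,0,-1.5,0,0,0,1,0,0,-1.1,0,0,0,1,0,0,0,0,0,0,1,0,0,0,0,0,0,1],
)

```text
clock: 6.37
eef_pos: [511.8, 278.2, 152.3]
eef_rot: [-3.141, -0.001, -2.856]
wrist_force: [-0.5, -0.5, -1.2]
finger_gap: 23.7
finger_force: 30.0
```

```bash
python3 - <<'E'
from h import *
np.set_printoptions(precision=3,suppress=True)
s=manip.read_state(); print(s["eef_pos"],s["eef_rot"],s["wrist_force"],s["finger_gap"])
e=s["eef_pos"]
o=[]
for n,(u,v) in {"side":(349,255),"top":(256,230)}.items():
    im,d,W=snap(n); np.savez(n+"2.npz",im=im,W=W)
    for dz in (-19,-60,-94,-108): print(n,dz,proj(n,e+[0,0,dz]))
    o.append(cv2.resize(im[v-40:v+35,u-40:u+40],(400,375),interpolation=cv2.INTER_NEAREST))
cv2.imwrite("pics/s3.png",np.hstack(o))
E
```

```text
[511.753 278.176 152.296] [-3.141 -0.001 -2.856] [-0.45  -0.494 -1.245] 23.705990078595903
side -19 [351.404 235.644]
side -60 [350.753 248.363]
side -94 [350.229 258.591]
side -108 [350.018 262.721]
top -19 [248.749 229.708]
top -60 [251.177 231.477]
top -94 [253.076 232.861]
top -108 [253.83  233.411]
```

View pics/s3.png

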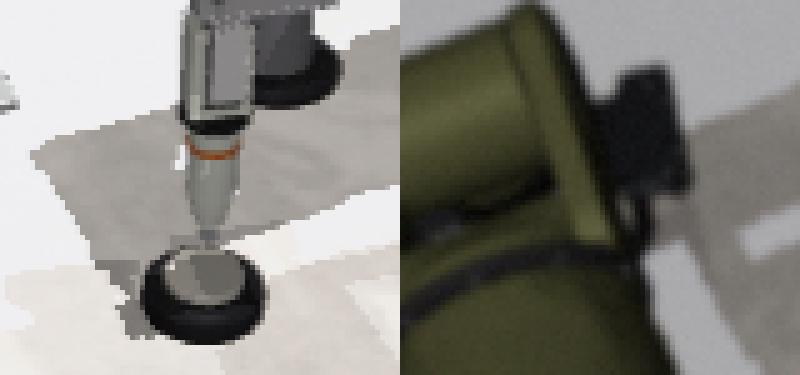

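Over the tile, the side view has the nose tip at about (350.4,262.7) and the tile's face centred near (349.6,269). The top view is blocked by the arm. I'll refine this sub-pixel.

```bash
python3 - <<'E'
from h import *
np.set_printoptions(precision=2,suppress=True,linewidth=200)
im=np.load("side2.npz")["im"]; g=im.mean(2)
for r in range(246,280): print(r,g[r,335:366].astype(int))
# tile outline from initial (unoccluded) picture
g0=np.load("side0.npz")["im"].mean(2)
def ell(X,r): return np.array([proj("side",(X[0]+r*np.cos(a),X[1]+r*np.sin(a),X[2])) for a in np.linspace(0,6.28,200)])
# render fit: coverage of tile top disc
from scipy.optimize import least_squares
roi=(slice(262,278),slice(338,362))
def edge(p):  # left/right crossing per row for disc at (x,y,24)
    E=ell((p[0],p[1],24),22); return E
rows=range(265,273); obs=[]
for r in rows:
    l=g0[r]; c=349
    a=c
    while l[a]>128:a-=1
    b=c
    while l[b]>128:b+=1
    obs.append((a+(128-l[a])/(l[a+1]-l[a]), b-1+(l[b-1]-128)/(l[b-1]-l[b])))
obs=np.array(obs); print(obs.T, obs.mean(1))
def res(p):
    E=ell((p[0],p[1],24),22); o=[]
    c=E.mean(0); L=E[E[:,0]<c[0]];Rr=E[E[:,0]>=c[0]]
    L=L[np.argsort(L[:,1])];Rr=Rr[np.argsort(Rr[:,1])]
    for r,(a,b) in zip(rows,obs): o+=[np.interp(r,L[:,1],L[:,0])-a,np.interp(r,Rr[:,1],Rr[:,0])-b]
    return o
f=least_squares(res,[512,279]); print(f.x,f.cost)
E
```

```text
246 [154 154 153 154 155 155 156 158 158 180 234 163 107 100  79  82  80  68  74  93  91 113 161 159 158 159 159 162 166 166 167]
247 [158 157 157 155 156 156 157 157 176 239 234 163 109 119 129 146 132 132 130 124 116 123 157 157 158 159 158 158 161 164 166]
248 [159 159 158 157 157 158 158 159 177 239 231 127 110 119 130 146 132 133 129 123 114 122 159 158 159 161 159 158 160 161 162]
249 [159 159 158 158 158 159 158 159 159 159 153 129 111 122 141 146 131 131 129 123 113 121 162 161 161 159 159 161 160 159 157]
250 [157 156 157 156 160 159 160 158 159 159 155 129 111 122 136 131 131 131 128 122 111 117 158 159 159 159 158 159 163 163 162]
251 [158 158 158 157 158 157 156 155 157 158 153 109 113 120 127 130 131 130 127 122 109 116 158 158 158 156 155 154 158 162 163]
252 [159 156 155 155 155 155 155 157 154 154 149 110 114 121 127 130 131 130 125 120 111 130 158 159 158 158 158 159 159 163 164]
253 [159 155 157 157 157 159 157 156 155 154 151 122 114 121 127 129 130 130 125 120 130 203 159 159 158 158 158 158 160 161 163]
254 [155 154 156 159 159 159 158 155 157 154 152 131 113 121
[... 3850 characters left out ...]
        fun, jac, x0, f0, J0, ftol, xtol, gtol, max_nfev, x_scale,
        loss_function, tr_solver, tr_options, verbose, callback=callback)
    f_new = fun(x_new)
    self._update_fun()
    ~~~~~~~~~~~~~~~~^^
    self.f = self.fun_wrapped(xp_copy(self.x))
             ~~~~~~~~~~~~~~~~^^^^^^^^^^^^^^^^^
    return np.atleast_1d(self.fun(x))
                         ~~~~~~~~^^^
    return self.f(x, *self.args, **self.kwargs)
           ~~~~~~^^^^^^^^^^^^^^^^^^^^^^^^^^^^^^
  File "<stdin>", line 23, in res
  File "<stdin>", line 7, in ell
  File "h.py", line 16, in proj
    m=manip.camera_model(n);K,R,t=[np.array(m[k],float) for k in "KRt"]
ValueError: time passes only in moves, steps and waits
```

Request:
jog_arm(
  rows=[0.17,0,-0.6,0,0,0,1,0,0,-0.6,0,0,0,1,0,0,-0.6,0,0,0,1,0,0,0,0,0,0,1,0,0,0,0,0,0,1],
)

```text
clock: 6.88
eef_pos: [513.4, 278.1, 134.0]
eef_rot: [-3.141, -0.001, -2.856]
wrist_force: [-0.3, 0.6, -1.6]
finger_gap: 23.6
finger_force: 30.0
```

Request:
jog_arm(
  rows=[0,0,-0.1,0,0,0,1,0,0,-0.1,0,0,0,1,0,0,-0.1,0,0,0,1,0,0,-0.1,0,0,0,1,0,0,0,0,0,0,1,0,0,0,0,0,0,1],
)

```text
clock: 7.38
eef_pos: [513.7, 278.2, 130.6]
eef_rot: [3.142, 0.0, -2.856]
wrist_force: [0.2, -0.0, -0.7]
finger_gap: 23.8
finger_force: 30.0
```

```bash
python3 - <<'E'
from h import *
for n in range(4):
    s=manip.read_state(); im,d=manip.camera("side"); print(s["eef_pos"],s["wrist_force"])
print(im.mean(2)[252:276,340:362].astype(int))
E
```

```text
[513.70259407 278.19753435 130.63443541] [ 0.16000457 -0.00595407 -0.67751899]
[513.69334469 278.20352242 130.65236267] [ 0.65522846  0.44007229 -1.18685438]
[513.68605097 278.20965217 130.62100703] [-0.16408009  0.04332227 -0.46401876]
[513.65438229 278.19366239 130.58888082] [ 0.346139   -0.46484526 -0.44280399]
[[155 155 156 155 149 116  92  74  69  82  82  79  69  81  79 112 159 159
  158 158 159 158]
 [158 157 156 155 149 119 109 116 108  96  85  99 101 118 114 121 160 159
  159 158 158 158]
 [159 159 155 157 148 105 110 119 126 129 132 131 132 141 117 137 159 158
  158 158 159 158]
 [155 154 155 154 150 109 111 119 127 130 131 131 128 123 115 137 161 159
  159 160 159 159]
 [155 153 153 153 148 107 112 120 126 130 131 131 127 121 111 118 162 160
  158 158 158 158]
 [154 153 151 154 148 108 114 128 127 130 132 131 127 121 111 129 164 162
  160 159 159 158]
 [156 155 154 154 149 109 114 128 128 130 131 130 126 120 110 129 164 164
  162 159 158 156]
 [157 155 154 155 152 123 114 122 127 129 130 129 124 119 111 143 162 162
  159 137 135 134]
 [157 155 156 156 153 121 115 121 129 13
[... 748 characters left out ...]
3  98  99  99  99 123 199 109
   29  63 159 235]
 [ 34  87 188 121 121 118  99  99  97  95  89  99  99  99  99 100 101  94
   27  27  83 198]
 [ 30  53 113 122 122 122 119  98  98  99  99 100  98  99 100  99 100  93
   27  28  40 115]
 [ 17  37  92 123 122 122 119 100 100  99 100 100  99 100  99 100  99  92
   17  26  26  93]
 [ 17  25  61 107 124 121 119 101 100 100 101  98 100 100 100 101 103  64
   12  28  27  72]
 [ 17  13  32  82 110 124 126 118 103 101 100 101  99 102 108 109  94  27
   14  17  27  51]
 [ 16  16  16  26  70 110 115 122 132 133 119 119 120 117 113  98  51  12
   14  16  26  48]
 [ 16  14  18  15  23  38  52  94 117 117 118 117 111  84  57  16  13  13
   15  17  26  70]]
```

Request:
jog_arm(
  rows=[0,0,-0.1,0,0,0,1,0,0,-0.1,0,0,0,1,0,0,-0.1,0,0,0,1,0,0,0,0,0,0,1,0,0,0,0,0,0,1],
)

```text
clock: 8.0
eef_pos: [513.7, 278.2, 127.5]
eef_rot: [3.142, 0.0, -2.856]
wrist_force: [0.9, 0.4, 1.7]
finger_gap: 23.7
finger_force: 30.0
```

```bash
python3 - <<'E'
from h import *
F=[];P=[]
for n in range(10):
    s=manip.read_state(); im,d=manip.camera("side"); F.append(s["wrist_force"]);P.append(s["eef_pos"])
print(np.mean(F,0),np.std(F,0),np.mean(P,0),s["moment"])
print(im.mean(2)[262:272,343:358].astype(int))
E
```

```text
[0.75758377 0.31979457 0.58221158] [0.38183298 0.38993551 0.62978738] [513.63301542 278.17769047 127.49837262] [ 0.180673   -0.18126507  0.00322006]
[[134 134 130 111 122 128 128 130 128 122 119 128 136 136 140]
 [134 134 131 106 117 126 128 128 126 120 114 134 134 136 137]
 [134 127  80 103 115 124 127 127 123 113  95 133 134 158 234]
 [ 77  95 156 150 114 122 125 126 120 109  94  75 101 196 232]
 [101 149  98 100 106 118 123 123 114  98  98 124 198  72 110]
 [122 118  98  97  97 113 121 123 129  94  98  98 126 195  29]
 [122 118  98  99  95  83  92  94  99  98  98  98 124 198 109]
 [218 122 118  98 100  98  93  91  99 100  99  99 100 100  93]
 [123 121 118  99  99 100  99  99  98  99 100 100  99 100  92]
 [123 122 121 118 100  99 100  99 100  99  99 100  99  99  92]]
```

Request:
jog_arm(
  rows=[0,0,0,0,0,0,1,0,0,0,0,0,0,1,0,0,0,0,0,0,1,0,0,0,0,0,0,1,0,0,0,0,0,0,1,0,0,0,0,0,0,1,0,0,0,0,0,0,1,0,0,0,0,0,0,1,0,0,0.5,0,0,0,1,0,0,0.5,0,0,0,1,0,0,0.5,0,0,0,1,0,0,0.5,0,0,0,1,0,0,0,0,0,0,1,0,0,0,0,0,0,1],
)

```text
clock: 9.67
eef_pos: [513.6, 278.2, 147.7]
eef_rot: [3.142, 0.0, -2.856]
wrist_force: [-1.1, -0.5, -2.4]
finger_gap: 24.0
finger_force: 30.0
```

```bash
python3 - <<'E'
from h import *
F=[];P=[]
for n in range(12):
    s=manip.read_state(); im,d=manip.camera("side"); F.append(s["wrist_force"]);P.append(s["eef_pos"])
print(np.mean(F,0),np.mean(P,0),s["clock"])
# tilt targets: tool R = Rot(k,theta)*R0 with n azimuth
from scipy.spatial.transform import Rotation as Ro
for az in (172,173.5,175):
    a=np.radians(az); n=np.array([np.sin(np.radians(25))*np.cos(a),np.sin(np.radians(25))*np.sin(a),np.cos(np.radians(25))])
    rv=np.cross([0,0,1],n); rv=rv/np.linalg.norm(rv)*np.radians(25)
    print(az,"n",n,"rotvec",rv)
# rest azimuth: foot edges / cork plane in initial images
for c in ("top","side"):
    z=np.load(c+"0.npz"); W=z["W"].reshape(-1,3); 
    m=(np.abs(W[:,0]-592)<75)&(np.abs(W[:,1]+126)<75)&(W[:,2]>12)
    q=W[m]; print(c,m.sum(),cv2.minAreaRect(q[:,:2].astype(np.float32)))
    from numpy.linalg import norm
    best=None;rng=np.random.default_rng(0)
    q=q[q[:,2]>25]
    A=np.c_[q[:,:2],np.ones(len(q))]
    for tol in(8,5,4,3,3,3):
        p=np.linalg.lstsq(A,q[:,2],rcond=None)[0]; r=np.abs(A@p-q[:,2]); k=r<tol;A,q=A[k],q[k]
    print(len(q),p,"tilt",np.degrees(np.arctan(norm(p[:2]))),"az",np.degrees(np.arctan2(-p[1],-p[0])))
E
```

```text
[-0.18219832  0.0632659  -2.11531345] [513.51294458 278.11845935 147.31174351] 10.2167
172 n [-0.41850537  0.05881709  0.90630779] rotvec [-0.06072572 -0.43208596  0.        ]
173.5 n [-0.41990161  0.04784175  0.90630779] rotvec [-0.04939422 -0.43352751  0.        ]
175 n [-0.42101007  0.03683361  0.90630779] rotvec [-0.03802887 -0.43467194  0.        ]
top 1119 ((600.0891723632812, -127.94915008544922), (110.64031219482422, 103.69509887695312), 82.69557189941406)
294 [ 3.30234561e-01 -6.52679555e-02 -1.54055938e+02] tilt 18.60439582674282 az 168.8200774064199
side 678 ((598.6782836914062, -121.39363098144531), (117.72370910644531, 102.95223999023438), 82.62777709960938)
180 [ 3.52567773e-01 -1.44815457e-01 -1.77718041e+02] tilt 20.864360175019648 az 157.6698368123988
```

Request:
jog_arm(
  rows=[0,0,2,0,0,0,1,0,0,3,0,0,0,1,0,0,3,0,0,0,1,0.18,-1.2,1,0,0,0,1,0.18,-2.5,0,-0.0037,-0.02885,0,1,0.18,-2.5,0,-0.0037,-0.02885,0,1,0.18,-2.5,0,-0.0037,-0.02885,0,1,0.18,-2.5,0,-0.0037,-0.02885,0,1,0.18,-2.5,0,-0.0037,-0.02885,0,1,0.18,-2.5,0,-0.0037,-0.02885,0,1,0.18,-2.5,0,-0.0037,-0.02885,0,1,0.18,-2.5,0,-0.0037,-0.02885,0,1,0.18,-2.5,0,-0.0037,-0.02885,0,1,0.18,-2.5,0,-0.0037,-0.02885,0,1,0.18,-2.5,0,-0.0037,-0.02885,0,1,0.18,-2.5,0,-0.0037,-0.02885,0,1,0.18,-2.5,0,-0.0037,-0.02885,0,1,0.18,-2.5,0,-0.0037,-0.02885,0,1,0,-2.5,0,-0.0037,-0.02885,0,1,0,-1,0,0,0,0,1],
  newtons=50,
)

```text
clock: 11.93
eef_pos: [539.3, -121.8, 236.1]
eef_rot: [-2.956, 0.397, -2.821]
wrist_force: [-0.2, 0.8, -2.3]
finger_gap: 23.6
finger_force: 50.0
```

Request:
jog_arm(
  rows=[0,0,0,0,0,0,1,0,0,0,0,0,0,1],
)

```text
clock: 12.1
eef_pos: [540.0, -119.5, 236.7]
eef_rot: [-2.957, 0.396, -2.821]
wrist_force: [-0.3, -0.8, -1.7]
finger_gap: 23.8
finger_force: 50.0
```

Request:
jog_arm(
  rows=[0,0,-1.5,0,0,0,1,0,0,-1.5,0,0,0,1,0,0,-1.5,0,0,0,1,0,0,-1.5,0,0,0,1,0.05,0,-0.5,0,0,0,1,0,0,0,0,0,0,1,0,0,0,0,0,0,1],
)

```text
clock: 12.68
eef_pos: [541.3, -118.4, 172.9]
eef_rot: [-2.957, 0.398, -2.818]
wrist_force: [-0.0, -0.6, -1.5]
finger_gap: 23.8
finger_force: 50.0
```

```bash
python3 - <<'E'
from h import *
from scipy.spatial.transform import Rotation as Ro
np.set_printoptions(precision=2,suppress=True,linewidth=200)
s=manip.read_state(); e=s["eef_pos"]; R=Ro.from_euler("xyz",s["eef_rot"]).as_matrix(); up=-R[:,2]
print(e,up,"tilt",np.degrees(np.arccos(up[2])),"az",np.degrees(np.arctan2(up[1],up[0])),s["wrist_force"])
o=[]
for n,(u,v) in {"side":(335,175),"top":(385,210)}.items():
    im,d,W=snap(n); np.savez(n+"3.npz",im=im,W=W)
    for q in (-19,-60,-94,-108.6): print(n,q,e+q*up,proj(n,e+q*up))
    o.append(cv2.resize(im[v-40:v+35,u-40:u+40],(400,375),interpolation=cv2.INTER_NEAREST))
cv2.imwrite("pics/s4.png",np.hstack(o))
E
```

```text
[ 541.26 -118.45  172.85] [-0.42  0.05  0.91] tilt 25.00383739634182 az 172.71789242243526 [-0.04 -0.6  -1.49]
side -19 [ 549.23 -119.47  155.63] [342.79 158.03]
side -60 [ 566.42 -121.66  118.48] [337.23 167.65]
side -94 [ 580.67 -123.48   87.66] [332.73 175.43]
side -108.6 [ 586.8  -124.27   74.43] [330.83 178.71]
top -19 [ 549.23 -119.47  155.63] [383.1  221.74]
top -60 [ 566.42 -121.66  118.48] [382.2  218.04]
top -94 [ 580.67 -123.48   87.66] [381.5  215.15]
top -108.6 [ 586.8  -124.27   74.43] [381.22 213.95]
```

View pics/s4.png

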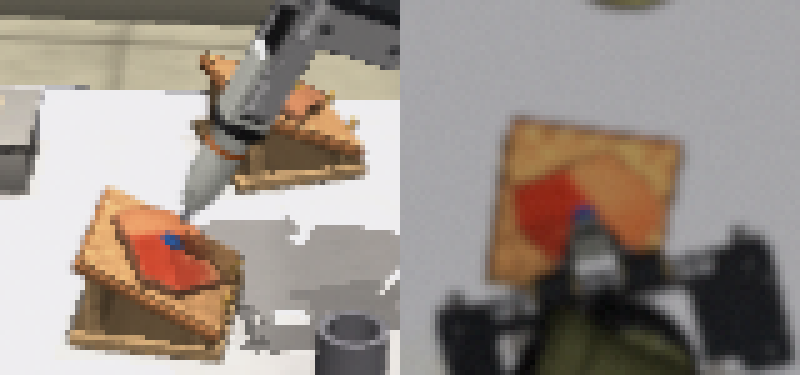

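The side view shows the nose tip at about (331.7,178.5) just above the dot at (329.1,182.7). The top view shows the tip over the dot near (381.5,213.5). I'll check it sub-pixel.

```bash
python3 - <<'E'
from h import *
np.set_printoptions(linewidth=220)
im=np.load("side3.npz")["im"].astype(int)
print("gray");print(im.mean(2)[172:188,322:342].astype(int)); print("b-r");print((im[...,0]-im[...,2])[172:188,322:342])
a=np.load("top0.npz")["im"].astype(int);b=np.load("top3.npz")["im"].astype(int)
print("top before/after b-r");print((a[...,0]-a[...,2])[207:220,373:391]);print((b[...,0]-b[...,2])[207:226,373:391])
E
```

```text
gray
[[238 238 238 238 238 238 238 238 238 231 150 151 148 143 133 123 113 125 212 225]
 [238 238 238 238 238 238 238 238 234 192 134 126 140 134 126 116 121 182 235 227]
 [228 238 238 238 238 238 238 238 235 207 132 123 129 122 115 119 182 235 235 235]
 [179 203 228 238 238 238 238 238 233 172 128 127 120 113 117 180 238 238 238 238]
 [159 140 141 170 185 219 238 238 238 230 117 118 113 124 211 238 238 238 238 238]
 [161 159 157 151 151 149 150 179 216 175 102 141 189 238 238 238 238 238 238 238]
 [167 167 165 160 160 155 151 148 143 101 118 210 237 238 238 238 238 238 238 238]
 [169 169 167 166 165 162 155 149 144 112 134 220 238 238 233 170 169 170 170 171]
 [167 168 167 167 162 163 158 154 150 148 147 151 180 170 170 170 170 169 170 169]
 [160 160 152 152 145 144 122 134 138 133 103 149 142 130 169 168 169 169 168 167]
 [129 121 119 116 119 109  96  86  83  83  82  93  91  99 145 168 170 170 169 168]
 [114 109 108 109 111 117  89  95  81  59  65  70  95  91  92  96 125 156 167 168]
 [112 107 106 107 109 112 109  71  76  71  64  64  73  76  89  95  98 116 147 157]
 [117 110 109 10
[... 4185 characters left out ...]
-3   -5   -5   -5   -6   -6   -8  -33  -63  -83]
 [ -91  -97 -100  -93  -71  -31   -9   -5   -6   -5   -4   -6   -5   -5   -3   -8  -26  -47]
 [ -87  -94  -93  -83  -57  -23   -6   -5   -6   -3   -4   -4   -3   -2   -4   -5   -6  -14]
 [ -83  -84  -82  -69  -42  -14   -4   -5   -4   -4   -2   -1   -1    0    1   -1   -4   -3]
 [ -79  -78  -65  -48  -23   -6   -3   -3   -1    1    1    2    1    1    0   -1   -7   -5]
 [ -75  -66  -50  -28  -10   -3   -2   -2    0    0    2    2    3    3    2   -4   -7   -5]
 [ -56  -48  -30  -14   -2   -1   -5   -2    2    2    3    3    1    3    1   -3   -9   -7]
 [ -27  -19  -11   -3    0   -6  -10   -6   -1    2    3    1    0    2    3   -1   -6   -3]]
```

Request:
jog_arm(
  rows=[0,-0.1,0,0,0,0,1,0.17,-0.02,-0.36,0,0,0,1,0.17,-0.02,-0.36,0,0,0,1,0.17,-0.02,-0.36,0,0,0,1,0.17,-0.02,-0.36,0,0,0,1,0,0,0,0,0,0,1,0,0,0,0,0,0,1,0,0,0,0,0,0,1],
)

```text
clock: 13.45
eef_pos: [547.9, -120.6, 158.1]
eef_rot: [-2.957, 0.397, -2.819]
wrist_force: [-0.1, 0.4, -1.9]
finger_gap: 23.7
finger_force: 50.0
```

```bash
cat > m.py <<'E'
from h import *
from scipy.spatial.transform import Rotation as Ro
np.set_printoptions(precision=2,suppress=True,linewidth=200)
F=[];P=[]
for k in range(16):
    s=manip.read_state(); im,d=manip.camera("side"); F.append(s["wrist_force"]);P.append(s["eef_pos"])
up=-Ro.from_euler("xyz",s["eef_rot"]).as_matrix()[:,2]
F=np.mean(F,0); e=np.mean(P,0)
print(F,"axial",(F-[0,0,-2.1])@up,"pos",e,"tip if out",e-108.7*up,"tilt",np.degrees(np.arccos(up[2])),s["clock"])
p=im.astype(int); print(p.mean(2)[174:188,322:340].astype(int)); print((p[...,0]-p[...,2])[178:188,322:340])
print(proj("side",e-108.7*up),proj("side",e-94.7*up))
E
python3 m.py
```

```text
[ 0.2   0.01 -2.02] axial -0.013401119466940017 pos [ 547.9  -120.65  158.13] tip if out [ 593.46 -126.5    59.61] tilt 24.997336804941188 14.2
[[228 238 238 239 238 238 238 233 166 159 157 153 145 136 124 113 136 236]
 [180 203 229 238 238 238 238 233 165 153 153 148 139 128 115 120 184 238]
 [159 140 142 169 186 219 239 232 135 129 146 140 130 120 116 159 238 239]
 [161 160 158 151 152 149 150 160 136 138 137 128 121 118 163 238 239 239]
 [168 168 165 160 160 155 151 141 132 126 126 120 124 189 238 238 238 238]
 [170 169 168 167 166 162 154 119 124 122 116 122 187 238 234 171 171 171]
 [168 168 168 167 161 164 157 133 103 110 108 117 145 171 171 172 171 170]
 [161 161 152 153 146 143 107 120  94  79  91  89  94 131 169 169 170 169]
 [129 121 121 118 119 109 104 113  78  64  64  74  91  94 130 168 171 172]
 [113 109 109 109 111 114  73  46  41  56  65  68  72  73  92  95 127 156]
 [113 107 106 107 110 110  96  70  70  46  54  57  74  73  76  96  99 113]
 [118 111 110 110 111 110  96  97  98  91  57  56  56  63  74  82 101 102]
 [ 96 112 111 111 112 112 109  98 102 108 114 105  61  6
[... 357 characters left out ...]
  -10  -10  -12]
 [-138 -139 -143 -141 -146 -134  -23  -28   -3  -49  -84  -81  -69  -32  -10  -11  -11  -11]
 [-157 -160 -155 -158 -139  -10   85    3    3  -68  -68  -67  -82  -74  -55  -32  -11  -12]
 [-159 -160 -158 -157 -161 -129   84   45   29  -23  -69  -67  -63  -63  -66  -58  -48  -23]
 [-157 -159 -157 -157 -158 -157 -118   24   49  -17  -56  -57  -65  -64  -63  -68  -67  -71]
 [-143 -158 -162 -161 -161 -159 -139 -135 -132 -114  -52  -53  -54  -55  -61  -59  -69  -72]
 [-103 -161 -161 -162 -163 -159 -157 -139 -140 -133 -116 -106  -54  -56  -56  -60  -70  -69]
 [ -92 -158 -160 -159 -158 -157 -153 -137 -140 -136 -135 -122 -122 -114  -57  -52  -57  -71]]
[328.8  182.16] [330.6  179.05]
```

Request:
jog_arm(
  rows=[0.042,-0.005,-0.091,0,0,0,1,0.042,-0.005,-0.091,0,0,0,1,0.042,-0.005,-0.091,0,0,0,1,0.042,-0.005,-0.091,0,0,0,1,0,0,0,0,0,0,1,0,0,0,0,0,0,1,0,0,0,0,0,0,1],
)

```text
clock: 14.83
eef_pos: [549.6, -120.9, 154.5]
eef_rot: [-2.957, 0.398, -2.819]
wrist_force: [-0.8, -0.3, -1.4]
finger_gap: 23.5
finger_force: 50.0
```

```bash
python3 m.py
```

```text
[-0.36  0.3  -0.27] axial 1.822306577581998 pos [ 549.59 -120.85  154.45] tip if out [ 595.16 -126.69   55.94] tilt 25.001011732617272 15.5833
[[228 239 239 238 239 239 239 234 169 161 159 156 148 138 125 113 137 236]
 [180 203 229 239 239 239 235 193 153 160 155 150 139 129 116 121 185 238]
 [160 141 142 170 186 219 236 213 150 152 151 142 133 120 116 159 239 239]
 [161 161 157 151 152 149 144 128 127 145 143 134 125 113 127 216 238 239]
 [167 168 165 160 160 155 151 132 140 137 124 123 114 118 182 238 239 238]
 [171 170 167 167 166 164 156 126 131 129 121 113 128 214 233 171 171 171]
 [168 169 168 167 162 161 140 138 125 119 114 114 145 170 172 171 171 170]
 [161 160 153 152 146 142 102  97 110 116  93  89  94 131 171 169 170 169]
 [130 122 120 117 119 103  68  97  74  63  64  70  72  96 127 155 171 171]
 [115 109 108 109 112 116  73  45  36  50  55  68  72  72  83  96 126 157]
 [113 107 106 107 110 111  97  70  66  47  54  56  65  74  77  96  99 112]
 [117 111 110 111 112 110  96  98  98  91  56  57  56  64  74  82 101 105]
 [ 95 112 111 109 111 109  98  98 103 108 114 106  61  63
[... 356 characters left out ...]
  -10  -10  -12]
 [-139 -140 -143 -142 -146 -134  -22  -26   -4  -10  -50  -81  -69  -32  -10  -11  -11  -11]
 [-157 -161 -156 -158 -139  -22   33    2    1  -67  -66  -65  -66  -74  -54  -22  -11  -11]
 [-158 -160 -160 -158 -160 -129   79   31   21  -18  -60  -67  -63  -61  -61  -59  -48  -24]
 [-158 -159 -158 -158 -160 -156 -117   23   43  -18  -56  -55  -57  -65  -62  -67  -67  -72]
 [-144 -159 -162 -162 -161 -158 -139 -135 -133 -114  -52  -53  -54  -57  -61  -59  -70  -71]
 [-103 -161 -161 -164 -163 -156 -139 -139 -140 -133 -116 -107  -55  -56  -56  -59  -68  -69]
 [ -92 -158 -160 -160 -160 -157 -154 -137 -139 -136 -134 -123 -122 -114  -57  -52  -54  -55]]
[328.28 183.06] [330.08 179.95]
```

Request:
jog_arm(
  rows=[0.053,-0.007,-0.113,0,0,0,1,0.053,-0.007,-0.113,0,0,0,1,0,0,0,0,0,0,1,0,0,0,0,0,0,1,0,0,0,0,0,0,1],
)

```text
clock: 16.05
eef_pos: [550.6, -121.0, 152.2]
eef_rot: [-2.957, 0.398, -2.819]
wrist_force: [-0.5, 0.6, -0.5]
finger_gap: 23.5
finger_force: 50.0
```

```bash
python3 m.py; python3 - <<'E'
from h import *
o=[]
for n,(u,v) in {"side":(335,175),"top":(385,210)}.items():
    im,d=manip.camera(n); o.append(cv2.resize(im[v-40:v+35,u-40:u+40],(400,375),interpolation=cv2.INTER_NEAREST))
cv2.imwrite("pics/s5.png",np.hstack(o))
E
```

```text
[-0.52  0.25  0.46] axial 2.55520809897959 pos [ 550.63 -120.99  152.16] tip if out [ 596.19 -126.83   53.64] tilt 24.9987056396509 16.8
[[228 239 239 239 239 239 235 193 158 162 160 157 148 140 127 113 139 236]
 [180 203 229 239 239 239 237 217 158 161 156 151 141 131 118 121 185 239]
 [159 141 142 170 186 219 233 159 157 156 152 143 133 122 117 160 239 239]
 [162 160 158 153 153 149 145 139 150 149 146 135 125 113 128 217 239 239]
 [168 168 165 161 161 156 157 160 141 143 135 127 118 123 186 239 239 239]
 [170 170 169 166 166 162 146 131 133 125 123 115 121 185 239 234 171 170]
 [169 170 169 167 163 160 132 128 129 120 115 106 119 170 172 173 172 170]
 [162 161 153 153 146 143 103 102 120 114 103  82  93 131 170 170 170 170]
 [129 121 120 117 120 103  66  94  81  77  65  70  73  95 127 155 171 172]
 [115 109 108 110 112 115  72  46  38  49  56  68  73  73  84  95 126 157]
 [113 107 107 107 109 110  97  70  66  46  56  56  65  74  76  95  98 112]
 [118 111 110 111 111 111  97  97  99  91  56  57  57  64  75  82 101 103]
 [ 94 113 110 111 112 110  97  98 102 108 114 107  61  63  69  
[... 350 characters left out ...]
  -10  -10  -12]
 [-139 -139 -143 -142 -145 -134  -19  -16   -6   -5  -11  -65  -67  -31  -10  -12  -12  -12]
 [-157 -161 -156 -158 -138  -22   35    3    3  -40  -65  -64  -66  -75  -53  -21  -11  -11]
 [-158 -160 -160 -157 -161 -129   81   31   22  -16  -60  -67  -63  -61  -61  -60  -48  -23]
 [-157 -159 -156 -157 -159 -158 -117   22   43  -18  -55  -57  -57  -66  -63  -68  -68  -71]
 [-144 -159 -161 -162 -161 -159 -139 -136 -132 -114  -52  -52  -55  -55  -61  -58  -69  -72]
 [-102 -161 -162 -163 -163 -156 -140 -140 -139 -133 -116 -106  -54  -57  -57  -58  -69  -69]
 [ -92 -157 -161 -159 -159 -158 -154 -137 -140 -138 -134 -123 -121 -114  -58  -52  -54  -55]]
[327.96 183.62] [329.76 180.52]
```

View pics/s5.png

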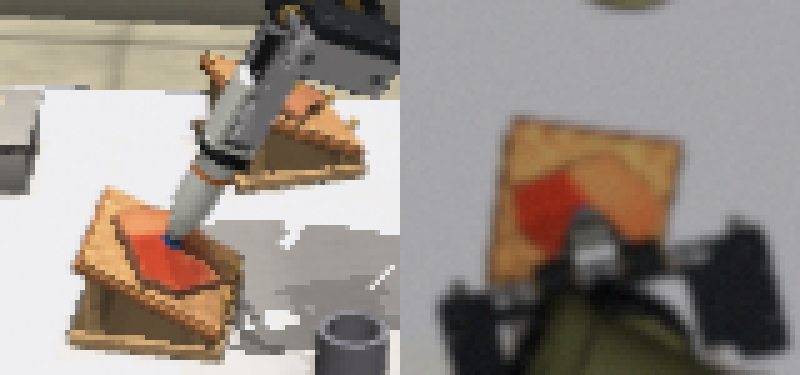

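The side view shows the nose on the blue dot at about (329,183) with the probe square to the face. In the top view it sits at about (381.5,213). The axial force is 2.55 N, so the nose is about half in, and I'll hand it in.

```bash
python3 -c "
from cell import manip
print(manip.sign_off())"
```

```text
the job is handed in; nothing more can be done
None
```

The job is handed in: I held the probe upright on the middle of the tile for over half a second, nose about half in. It ended gripped square on the blue dot at about 2.55 N, again about half in.

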